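# Third hand for a screening can

## Robot

A 6-joint arm with a two-finger parallel gripper is mounted at the origin on the work surface. World frame = base frame: x ahead of the robot, y to its left, z up, the work surface at z = 0. Lengths are in m, angles in degrees, forces in N, time in s.
With the tool pointing down it reaches from about 0.35 to 0.875 m from the base axis. Payload 4.2 kg.
Tool frame: the origin (TCP) lies on the centre line of the jaws, within the pads' length; the fingertips stand tip_reach ahead of it and the grasp point (between the pads) is the TCP (tip_reach is the distance from the TCP to the fingertips, in m); z points along the fingers, y is the line along which they close (so a half turn about z gives the same grasp; the last joint's range is limited). The gripper opens to 87 mm and grips with 3 to 60 N. Pads are 19 mm wide; open, the fingers measure 117 mm over their backs; the gripper's body (75 mm by 190 mm) begins 51 mm behind the grasp point.
Start: joints at [80.65, 22.042, 0.453, 0, -68.411, -14.817], TCP at [0.256, 0.57, 0.242] pointing down, gripper open.
Joint ranges: [-179.83, 179.83], [-69.29, 118.12], [-61.27, 80.66], [-181.25, 117.63], [-171.15, -9.14], [-177.46, 177.46]. Speed limits (degrees/s): [159.86, 159.86, 180, 180, 180, 180].

## Interface

Orientations are given as a 3x3 rotation matrix whose columns are the frame's x, y, z axes.
In Python, from station import sense, capture, finish_job, tip_reach gives the robot as it stands.
- The arm moves only by the tool arm_command, never from a script. Its argument "deltas" is a list of rows, each a list of 7 numbers: the turn, a rotation vector about the tool's x, y, z in rad, then the shift along the tool's x, y, z in cm, then the closure, from -1 (fully open) to 1 (shut), so that 0 is half open. In form: [[rx, ry, rz, dx, dy, dz, hand], ...]. A call has 1 to 8 rows; each row is the pose to reach, as a shift and turn from the pose commanded when the call began, along the tool's axes at that moment; what a row does not reach only later rows make up. A row lasts 1/12 s, in which the tool goes at most 41.7 mm and 7.16 degrees, less where a joint would pass 70% of its speed; a pose out of reach is approached as far as the arm can. A call with a gripper value outside its range is refused whole. The fingers move at their own pace and stop on an object; the grip force is fixed at half the most. Time passes only in rows, so rows that repeat a pose let the fingers close. It gives the time, the measured TCP pose, the force, the opening and the grip force at its end, in the units of the state.
- sense(): the state, without advancing time (a new reading comes with each control period).
- capture(name): name is "side" or "top"; returns a dict with "pixels" (480x640x3 uint8, blue, green, red), "fovy" (degrees; the focal length in pixels is half the picture's height over the tangent of half this angle, whatever the lens; pixels are square), "cx", "cy" (the principal point, pixels), "k1" (the pictures are not rectified: a ray, as slopes to the right and down, at radius r is drawn at 1 + k1 r^2 times it, then the intrinsics apply), "rvec" (rotation vector, rad) and "tvec" (3), from world to camera coordinates, as OpenCV has them. Camera axes: x right, y down, z forward; pixel columns grow to the right and rows downward; lengths in m; the calibration is good to about 2 mm. A picture is of the moment at which its call begins. There is no depth.
- finish_job(): hands the job in; it is judged then, once.
The state is a dict: "time_s": time; "joints": joint angles; "joint_velocities": joint speeds; "effort": joint torques, N m; "tcp_pos": TCP position; "ee_rot": TCP orientation; "wrist_force": force on the tool from outside, world axes, zero at the start; "moment": the same for the moment, N m; "gripper_width": opening from 0.0 (shut) to 1.0 (fully open); "gripper_force": force on a finger pad.
Only numpy, scipy, OpenCV 4.12 (cv2) and the standard library are available. Lean on these libraries where they do the work, as an engineer would, in place of code of your own. Each camera call takes 0.05 s, during which the arm holds its last target. There are 200 camera calls.

## Task

The middle tin shield has tipped over on the chassis: stand it upright on its lugs, then slide it square and centred against the sprung copper earthing plate and press with a steady 10 N or so, so that its lugs lie over the two screw holes for the fitter. Never ram the plate hard back, and do not disturb the two standing shields, the magnet or the knob. Finish while still holding the shield upright on the chassis and pressed to the plate: do not let go.

Things in the scene. Friction and masses are not known exactly. Their poses are not given: they have to be found in the camera images.
- shield_mid (a point): Centre (half-way up) of the tipped tin shield, a closed rectangular can 50 mm deep (its x) x 40 mm wide (its y) x 80 mm tall (its z, from base to top), about 0.16 kg. Two screw lugs 3 mm thick and 24 mm deep stick out 12 mm from the foot of the two y sides (64 mm over the lugs; screw holes 26 mm either side of the middle). It starts lying on its -x face, +x face up, z axis level, its base roughly towards the copper plate and its top away from it.
- chassis: Fixed aluminium chassis, a flat plate 280 mm (x) x 320 mm (y) x 6 mm thick lying on the bench; origin in the middle of its underside, x pointing to the copper plate and roughly to the robot's left, y roughly back towards the robot. Two dark screw holes lie at x = 45 mm, y = +-26 mm. A fixed steel bracket 51 mm above the bench stands behind the copper plate, at x = 116 to 134 mm.
- plate_face (a point): Middle of the working face (looking to chassis -x) of the upright sprung copper earthing plate, 80 mm wide (chassis y), its top 61 mm above the bench. At rest its face stands at chassis x = 50 mm, y = 0. Axes as the chassis. It moves with the plate.
- plate (a joint): How far the copper plate is pushed back along chassis +x, in m: 0 at rest, end of travel 0.048. Plain spring of 500 N/m, so 10 N pushes it back 0.020.
- near_shield_mid (a point): Centre of the upright shield on the robot's side (chassis +y) of the work, same size and axes as the tipped one; loose, to be left alone.
- far_shield_mid (a point): Centre of the upright shield on the far side (chassis -y) of the work, same size; loose, to be left alone.
- magnet_mid (a point): Middle of the black loudspeaker magnet, a disc 84 mm in diameter, 34 mm high, standing on the bench to the left; leave alone.
- knob_mid (a point): Middle of the walnut knob, 42 mm in diameter, 24 mm high, standing on the bench to the right; leave alone.
There are look-alikes about, which are no part of the job. What is shaped like the part that bears shield_mid but red or yellow is not meant.

How it is judged:
By the outcome, as a careful person would: the job done as asked, in the order asked, and still so for the second after the job is handed in, while the arm keeps its last pose, push and grip.
It also fails if it takes over 48 s, if anything falls off the work surface, if the arm or the gripper's body presses on something with over 40 N, if the wrist force passes 120 N, or if a joint passes its speed limit or range.

## Working session

There is one attempt and no reset: what is moved stays moved. The work goes in short steps, Python scripts to look and compute and a tool call to move; the robot and the scene stay as the last step left them, time stands still between calls to the robot, and variables do not carry over. Pictures are saved under pics/ and viewed, at most 10 in all, crops included, and the job is handed in when it is done.

Besides the shell and the picture viewer there is one more tool, called as a command line: name --pt "numbers of a row" for each row, then --argument value for the rest. arm_command: Moves the arm, as the interface text tells. Its arguments: {"type":"object","properties":{"deltas":{"type":"array"}},"required":["deltas"]}

```bash
mkdir -p pics
cat > h.py <<'E'
import numpy as np, cv2
from station import sense, capture, finish_job, tip_reach
def cam(n):
    c=capture(n); f=240/np.tan(np.radians(c["fovy"])/2)
    c["K"]=np.array([[f,0,c["cx"]],[0,f,c["cy"]],[0,0,1]]); c["D"]=np.array([c["k1"],0,0,0.])
    c["R"]=cv2.Rodrigues(np.array(c["rvec"],float))[0]; c["t"]=np.array(c["tvec"],float); c["C"]=-c["R"].T@c["t"]; return c
def ray(c,px):
    u=cv2.undistortPoints(np.array(px,float).reshape(-1,1,2),c["K"],c["D"]).reshape(-1,2)
    return np.c_[u,np.ones(len(u))]@c["R"]
def onz(c,px,z):
    d=ray(c,px); return c["C"]+d*((z-c["C"][2])/d[:,2])[:,None]
def proj(c,P):
    return cv2.projectPoints(np.array(P,float).reshape(-1,1,3),np.array(c["rvec"],float),c["t"],c["K"],c["D"])[0].reshape(-1,2)
E
python3 - <<'E'
from h import *
for n in("top","side"):
    c=cam(n); cv2.imwrite(f"pics/{n}0.png",c["pixels"]); print(n,c["C"],c["R"][2],c["fovy"],c["k1"])
s=sense(); print(s,tip_reach)
E
```

```text
top [ 0.44760002 -0.01823539  1.33806514] [ 1.45413931e-01  4.29798266e-05 -9.89370905e-01] 48.43093267226521 -0.13668415485567798
side [ 0.34292972 -0.59654705  0.77386116] [ 0.31873874  0.62200129 -0.71520628] 54.14199356898553 -0.050483386899948295
{'time_s': 0.1, 'joints': array([ 8.06508038e+01,  2.20889314e+01,  3.86151258e-01, -2.43966747e-02,
       -6.84104598e+01, -1.48166071e+01]), 'joint_velocities': array([ 0.00593579, -0.12998653,  0.19750778,  0.12201612,  0.04159872,
       -0.08037959]), 'effort': array([-5.82140297e-05, -3.91690850e+01,  1.87934268e+01,  4.23190176e+00,
        1.34454720e-02, -7.32713875e-05]), 'tcp_pos': array([0.25564245, 0.56977437, 0.24053424]), 'ee_rot': array([[ 9.12300347e-01, -4.09521147e-01, -7.11734954e-04],
       [-4.09521747e-01, -9.12298406e-01, -1.88580507e-03],
       [ 1.22962390e-04,  2.01189156e-03, -9.99997969e-01]]), 'wrist_force': array([-0.57362745,  0.56559215, -0.90420447]), 'moment': array([ 0.02278562, -0.01620988,  0.01086816]), 'gripper_force': 0.0, 'gripper_width': 0.9983034755752992} 0.019
```

View pics/top0.png

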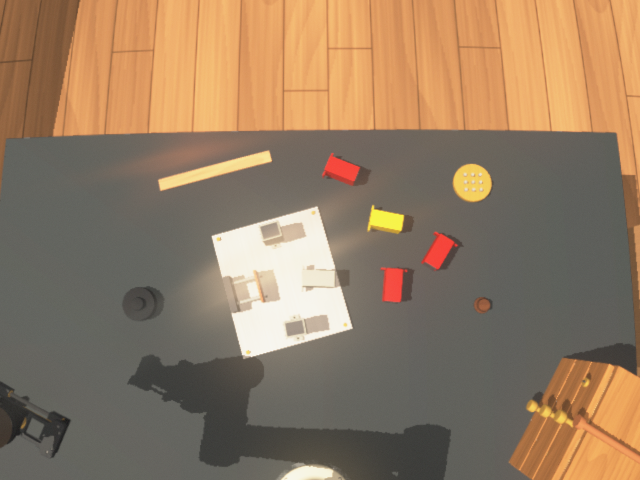

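View pics/side0.png

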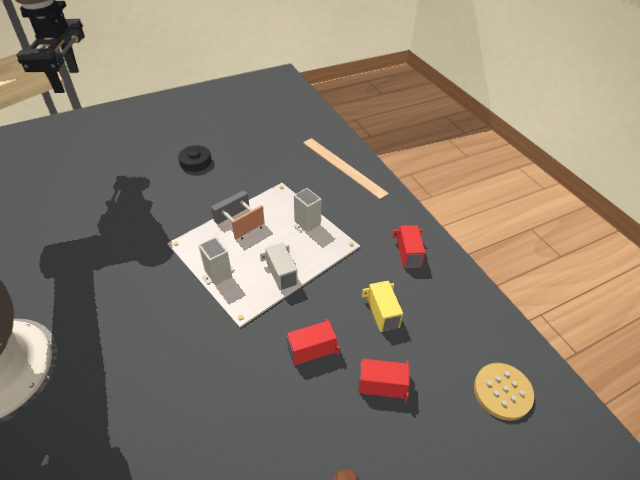

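The top view shows the chassis with corners near (213,235), (318,208), (352,329) and (246,357). The tipped grey shield is at (318,278), with its base towards the copper plate at (258,287) and its top at the right. The standing shields are at (271,233) and (294,328). The side view shows the same layout, with the tipped can at (281,265).

Run:
```python
from h import *
c=cam("top"); im=c["pixels"]
g=im.min(2); m=(g>150).astype(np.uint8); m[:200]=0;m[365:]=0;m[:,:200]=0;m[:,365:]=0
m=cv2.morphologyEx(m,cv2.MORPH_CLOSE,np.ones((15,15)))
cs=max(cv2.findContours(m,0,2)[0],key=cv2.contourArea)
r=cv2.minAreaRect(cs); print(r)
b=cv2.boxPoints(r); W=onz(c,b,.006); print(b,W.round(4)); print([np.linalg.norm(W[i]-W[i-1]).round(4) for i in range(4)], W.mean(0))
for i in range(4):
    d=W[i]-W[i-1]; print(np.degrees(np.arctan2(d[1],d[0])).round(2))
a=cv2.resize(im[205:360,200:365],None,fx=4.8,fy=3.87*4.8/3.87*0.8,interpolation=2)
a=cv2.resize(im[215:350,205:360],None,fx=4.4,fy=4.4,interpolation=2)
cv2.imwrite("pics/tc.png",a)
s=cam("side")["pixels"]
cv2.imwrite("pics/sc.png",cv2.resize(s[175:325,165:365],None,fx=4,fy=4,interpolation=2))
```

```text
((280.4331970214844, 282.1186828613281), (128.11273193359375, 113.62975311279297), 74.35775756835938)
[[208.45099 235.75371]
 [317.87238 205.1157 ]
 [352.4154  328.48364]
 [242.99402 359.12164]] [[ 0.6628  0.2604  0.006 ]
 [ 0.7393 -0.0186  0.006 ]
 [ 0.4272 -0.1013  0.006 ]
 [ 0.3538  0.1695  0.006 ]]
[np.float64(0.3221), np.float64(0.2893), np.float64(0.323), np.float64(0.2806)] [0.5457575  0.07749762 0.006     ]
16.38
-74.66
-165.15
105.16
```

View pics/tc.png

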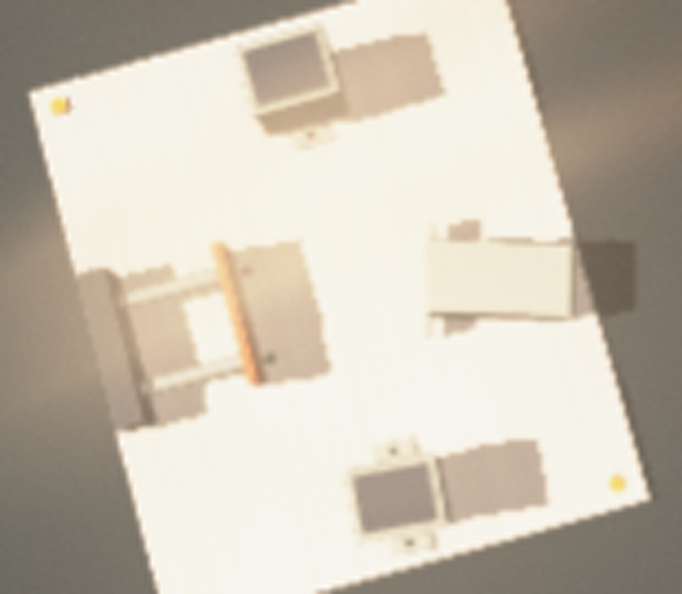

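View pics/sc.png

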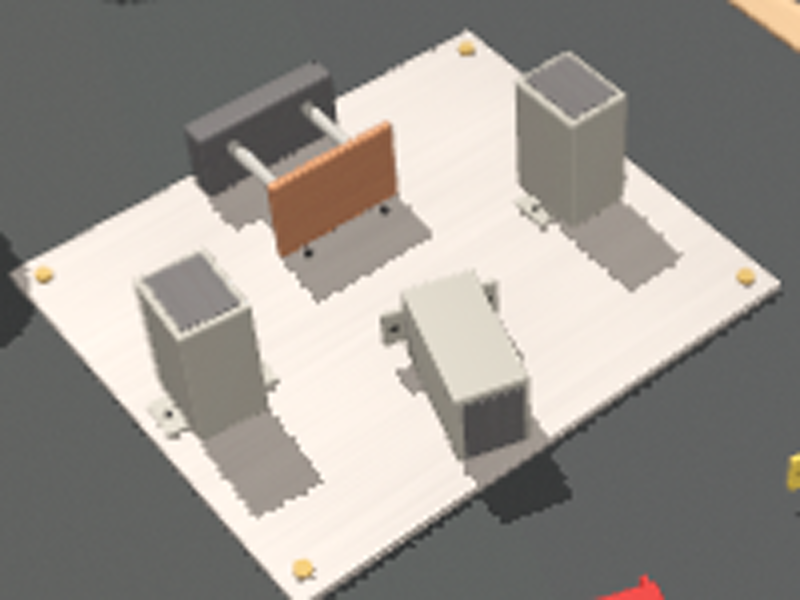

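The crops are clear: the shield lies flat with its lugs at the plate end, and its +x face spans about (302,270) to (335,287) in the top view. Next I fix the chassis frame from the gold screws and screw holes, then the shield pose.

```bash
cat >> h.py <<'E'
def tri(c1,p1,c2,p2):
    d1=ray(c1,[p1])[0]; d2=ray(c2,[p2])[0]
    k=np.linalg.lstsq(np.c_[d1,-d2],c2["C"]-c1["C"],rcond=None)[0]
    a=c1["C"]+d1*k[0]; b=c2["C"]+d2*k[1]; return (a+b)/2, np.linalg.norm(a-b)
E
python3 - <<'E'
from h import *
t=cam("top"); s=cam("side")
for c,(x0,x1,y0,y1) in((t,(205,358,200,365)),(s,(160,365,180,325))):
    hs=cv2.cvtColor(c["pixels"],cv2.COLOR_BGR2HSV)
    m=cv2.inRange(hs,(15,90,120),(35,255,255)); k=np.zeros_like(m);k[y0:y1,x0:x1]=m[y0:y1,x0:x1]
    n,_,st,ce=cv2.connectedComponentsWithStats(k)
    for i in range(1,n):
        if st[i,4]>3: print(ce[i].round(1),st[i,4],onz(c,[ce[i]],.008)[0].round(4))
# screw holes, crop->px
print("holes",onz(t,[(261.4,276.4),(266.1,296.4)],.006).round(4), onz(s,[(165+308/4,175+253/4),(165+384/4,175+210/4)],.006).round(4))
q=lambda L,z:onz(t,[(205+x/4.4,215+y/4.4) for x,y in L],z).round(4)
print("can T",q([(430,240),(573,243),(571,319),(428,312)],.056))
print("can S",onz(s,[(165+x/4,175+y/4) for x,y in[(472,270),(527,372),(462,400),(402,293)]],.056).round(4))
print("near top",q([(350,472),(435,457),(442,517),(358,535)],.086), "far",q([(240,48),(322,28),(336,90),(258,110)],.086))
E
```

```text
[313. 212.] 9 [ 0.7211 -0.006   0.008 ]
[218.2 238.8] 11 [0.6543 0.2348 0.008 ]
[257.5 283.8] 42 [0.5397 0.1339 0.008 ]
[345.  324.3] 7 [ 0.4377 -0.083   0.008 ]
[247.5 351.8] 10 [0.3718 0.1581 0.008 ]
[359.5 183.2] 17 [0.8447 0.1677 0.008 ]
[281. 187.] 9 [0.6596 0.2369 0.008 ]
[175.5 243.4] 11 [0.3756 0.1596 0.008 ]
[350.8 243.7] 12 [ 0.7255 -0.0041  0.008 ]
[363.  292.7] 27 [ 0.6837 -0.1321  0.008 ]
[240.4 316.8] 16 [ 0.4416 -0.0816  0.008 ]
holes [[0.5584 0.1245 0.006 ]
 [0.5083 0.1125 0.006 ]] [[0.514  0.1143 0.006 ]
 [0.5645 0.1279 0.006 ]]
can T [[ 0.57    0.0193  0.056 ]
 [ 0.5677 -0.059   0.056 ]
 [ 0.5261 -0.0574  0.056 ]
 [ 0.5306  0.0206  0.056 ]]
can S [[ 0.5757  0.0209  0.056 ]
 [ 0.5737 -0.0533  0.056 ]
 [ 0.5379 -0.056   0.056 ]
 [ 0.5371  0.0213  0.056 ]]
near top [[0.4441 0.0615 0.086 ]
 [0.4517 0.0164 0.086 ]
 [0.4202 0.0129 0.086 ]
 [0.411  0.0573 0.086 ]] far [[0.6725 0.1211 0.086 ]
 [0.6831 0.0766 0.086 ]
 [0.6489 0.0689 0.086 ]
 [0.6384 0.1111 0.086 ]]
```

```bash
cat >> h.py <<'E'
from scipy.spatial.transform import Rotation as Ro
def pose(yaw,tilt):
    """tool closing axis y at heading yaw+90 deg; tilt>0: tool leans to point along heading yaw (0 = down)"""
    w,t=np.radians(yaw),np.radians(tilt); u=np.array([np.cos(w),np.sin(w),0])
    z=np.sin(t)*u-np.cos(t)*np.array([0,0,1]); y=np.array([-np.sin(w),np.cos(w),0]); return np.c_[np.cross(y,z),y,z]
def go(p,R):
    s=sense(); M=s["ee_rot"]; r=Ro.from_matrix(M.T@R).as_rotvec(); d=M.T@(np.array(p)-s["tcp_pos"])*100
    print("rot",r.round(3),"cm",d.round(2));
E
python3 - <<'E'
from h import *
go((.45,.25,.30),pose(88,0))
E
```

```text
rot [ 1.000e-03 -0.000e+00  1.184e+00] cm [30.83 21.25 -5.86]
```

arm_command --pt "0 0 0.12 3 2 -1 -1" --pt "0 0 0.24 6.5 4.5 -2 -1" --pt "0 0 0.36 10 7 -3 -1" --pt "0 0 0.48 13.5 9.4 -4 -1" --pt "0 0 0.6 17 11.8 -5 -1" --pt "0 0 0.72 20.5 14.2 -6 -1" --pt "0 0 0.84 24 16.6 -6 -1" --pt "0 0 0.96 27.5 19 -6 -1"

```text
time_s: 0.97
tcp_pos: [0.4234, 0.2931, 0.3027]
ee_rot: [[0.183, -0.983, 0.002], [-0.983, -0.183, 0.002], [-0.002, -0.002, -1.0]]
wrist_force: [1.2, 0.4, 0.0]
gripper_width: 0.998
gripper_force: 0.0
```

Run:
```python
from h import *
print(sense()["tcp_pos"],sense()["joints"].round(0)); go((.5485,-.117,.20),pose(88,55))
```

```text
[0.42344019 0.29305151 0.30273008] [ 53.   9.  -9.   0. -72. -42.]
rot [ 0.103 -0.954  0.202] cm [42.62 -4.78 10.21]
```

arm_command --pt "0.013 -0.119 0.025 4 -0.6 0 -1" --pt "0.026 -0.239 0.05 8 -1.2 0 -1" --pt "0.039 -0.358 0.076 12 -1.8 0 -1" --pt "0.052 -0.477 0.101 16 -2.4 1 -1" --pt "0.065 -0.596 0.126 20 -3 2 -1" --pt "0.077 -0.715 0.151 24 -3.5 3 -1" --pt "0.09 -0.835 0.177 28 -4 4 -1" --pt "0.103 -0.954 0.202 32 -4.4 5 -1"

```text
time_s: 1.63
tcp_pos: [0.526, -0.0103, 0.2537]
ee_rot: [[-0.014, -1.0, 0.028], [-0.575, 0.031, 0.818], [-0.818, -0.004, -0.575]]
wrist_force: [0.5, 0.5, 0.6]
gripper_width: 1.0
gripper_force: 0.0
```

Run:
```python
from h import *
print(sense()["tcp_pos"],sense()["joints"].round(0)); go((.5485,-.117,.16),pose(88,55))
```

```text
[ 0.5259968  -0.01031894  0.2536977 ] [-16.  22.   2. -53. -89.  25.]
rot [ 0.001 -0.001  0.006] cm [13.77 -2.54 -3.28]
```

Orientation works. I'll move to the standoff and look from there.

arm_command --pt "0 0 0 2 -0.6 -3.3 -1" --pt "0 0 0 5 -1.2 -3.3 -1" --pt "0 0 0 8 -1.8 -3.3 -1" --pt "0 0 0 11 -2.5 -3.3 -1" --pt "0 0 0 13.5 -2.5 -3.3 -1" --pt "0 0 0 13.8 -2.5 -3.3 -1" --pt "0 0 0 13.8 -2.5 -3.3 -1"

```text
time_s: 2.22
tcp_pos: [0.5462, -0.1156, 0.1572]
ee_rot: [[-0.021, -1.0, 0.021], [-0.578, 0.03, 0.816], [-0.816, 0.005, -0.578]]
wrist_force: [0.2, 0.2, 0.3]
gripper_width: 1.003
gripper_force: 0.0
```

Run:
```python
from h import *
s=sense();print(s["tcp_pos"],s["joints"].round(0))
t=cam("top");d=cam("side")
tip=[s["tcp_pos"]+s["ee_rot"]@np.array([0,y,.019]) for y in(-.0435,.0435)]
print(proj(t,tip),proj(d,tip))
a=cv2.resize(t["pixels"][210:345,240:400],None,fx=2.5,fy=2.5,interpolation=2)
b=cv2.resize(d["pixels"][190:350,200:360],(400,400),interpolation=2)
o=np.zeros((400,800,3),np.uint8);o[:a.shape[0],:400]=a[:400];o[:,400:]=b
cv2.imwrite("pics/h1.png",o); go((.5515,-.035,.031),pose(88,55))
```

```text
[ 0.54620927 -0.11556438  0.15723603] [-24.  34.   6. -49. -90.  35.]
[[355.12092082 256.37804297]
 [354.67224346 295.09791945]] [[315.43158784 251.72423625]
 [269.35745314 266.52886777]]
rot [ 0.006 -0.007  0.004] cm [ 5.89 -0.22 13.98]
```

View pics/h1.png

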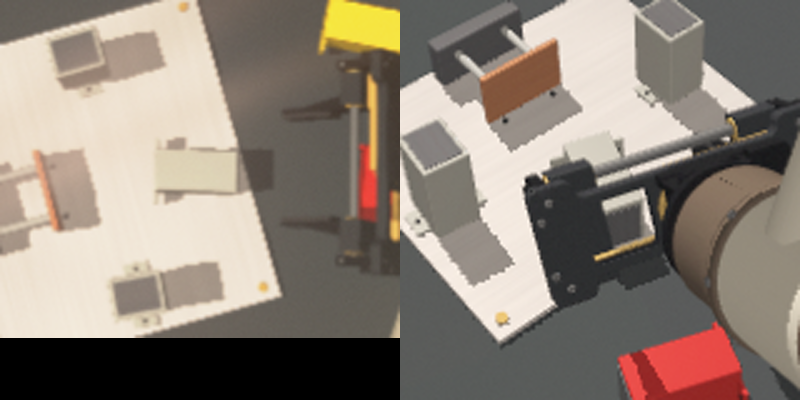

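The fingers are at crop (285,112) and (285,224), so they straddle the can axis at y≈171 and are aligned. Advance.

arm_command --pt "0 0 0 1 0 2 -1" --pt "0 0 0 2 0 4.5 -1" --pt "0 0 0 3 0 7 -1" --pt "0 0 0 4 0 9 -1" --pt "0 0 0 5 0 11 -1" --pt "0 0 0 5.6 0 13 -1" --pt "0 0 0 5.9 -0.1 14 -1" --pt "0 0 0 5.9 -0.1 14 -1"

```text
time_s: 2.98
tcp_pos: [0.5497, -0.0332, 0.0299]
ee_rot: [[-0.016, -1.0, 0.02], [-0.578, 0.026, 0.815], [-0.816, 0.002, -0.579]]
wrist_force: [-0.1, -0.5, 0.4]
gripper_width: 1.001
gripper_force: 0.0
```

Run:
```python
from h import *
s=sense();print(s["tcp_pos"],s["wrist_force"])
t=cam("top");d=cam("side")
a=cv2.resize(t["pixels"][230:330,270:370],(400,400),interpolation=2)
b=cv2.resize(d["pixels"][190:350,200:360],(400,400),interpolation=2)
cv2.imwrite("pics/h2.png",np.hstack([a,b])); go((.5515,-.035,.031),pose(88,55))
```

```text
[ 0.54968321 -0.03317064  0.0298939 ] [-0.07292397 -0.50489471  0.42393888]
rot [ 0.006 -0.008  0.006] cm [ 0.01 -0.09  0.03]
```

View pics/h2.png

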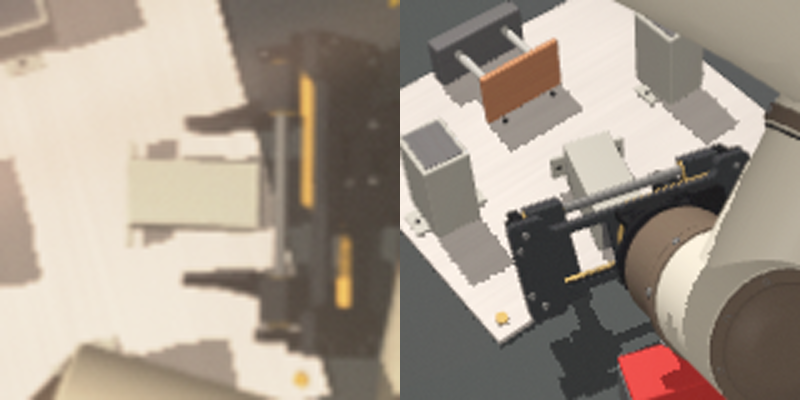

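The fingers straddle the can, with tips at crop y 122 and 277 and the can centred at 194. Close.

arm_command --pt "0 0 0 0 0 0 -0.5" --pt "0 0 0 0 0 0 -0.2" --pt "0 0 0 0 0 0 0" --pt "0 0 0 0 0 0 0.2" --pt "0 0 0 0 0 0 1" --pt "0 0 0 0 0 0 1" --pt "0 0 0 0 0 0 1" --pt "0 0 0 0 0 0 1"

```text
time_s: 3.75
tcp_pos: [0.55, -0.0353, 0.0298]
ee_rot: [[-0.017, -1.0, 0.023], [-0.579, 0.029, 0.815], [-0.815, 0.001, -0.579]]
wrist_force: [0.5, 0.2, 0.4]
gripper_width: 0.476
gripper_force: 0.3
```

arm_command --pt "0 0 0 0 0 0 1" --pt "0 0 0 0 0 0 1" --pt "0 0 0 0 0 0 1" --pt "0 0 0 0 0 0 1"

```text
time_s: 4.08
tcp_pos: [0.55, -0.0352, 0.0298]
ee_rot: [[-0.017, -1.0, 0.023], [-0.579, 0.028, 0.815], [-0.815, 0.001, -0.579]]
wrist_force: [0.3, -0.9, 0.6]
gripper_width: 0.46
gripper_force: 30.0
```

Run:
```python
from h import *
s=sense();print(s["tcp_pos"],s["gripper_width"]*87,s["joints"].round(0))
go(s["tcp_pos"]+[0,0,.12],pose(88,55))
```

```text
[ 0.54995485 -0.0352281   0.02981052] 40.029803109538015 [-17.  42.  -1. -54. -76.  44.]
rot [ 0.006 -0.007  0.003] cm [-9.78  0.01 -6.95]
```

arm_command --pt "0 0 0 -0.4 0 -0.3 1" --pt "0 0 0 -1.6 0 -1.1 1" --pt "0 0 0 -3.2 0 -2.2 1" --pt "0 0 0 -5 0 -3.5 1" --pt "0 0 0 -7 0 -5 1" --pt "0 0 0 -9 0 -6.4 1" --pt "0 0 0 -11 0 -7.8 1" --pt "0 0 0 -12 0 -8.5 1"

```text
time_s: 4.75
tcp_pos: [0.5505, -0.0353, 0.1811]
ee_rot: [[-0.012, -1.0, 0.025], [-0.581, 0.027, 0.814], [-0.814, -0.005, -0.581]]
wrist_force: [0.8, -0.7, -1.6]
gripper_width: 0.462
gripper_force: 30.0
```

Run:
```python
from h import *
s=sense();print(s["tcp_pos"],s["gripper_width"]*87,s["joints"].round(0))
go((.5458,.0865,.20),pose(105.25,-35)); go((.55,.03,.20),pose(97,10))
```

```text
[ 0.5505299  -0.03528511  0.18114584] 40.15395192499181 [-17.  30.   3. -52. -86.  31.]
rot [-0.06   1.549 -0.32 ] cm [-8.6  0.8  8.8]
rot [-0.086  0.775 -0.127] cm [-5.33  0.22  4.22]
```

arm_command --pt "-0.011 0.097 -0.016 -0.7 0 0.5 1" --pt "-0.022 0.194 -0.032 -1.4 0 1.0 1" --pt "-0.033 0.291 -0.048 -2 0.1 1.6 1" --pt "-0.044 0.388 -0.064 -2.7 0.1 2.1 1" --pt "-0.055 0.485 -0.08 -3.3 0.1 2.6 1" --pt "-0.066 0.582 -0.096 -4 0.2 3.2 1" --pt "-0.077 0.679 -0.112 -4.7 0.2 3.7 1" --pt "-0.086 0.775 -0.127 -5.3 0.2 4.2 1"

```text
time_s: 5.42
tcp_pos: [0.5497, 0.0307, 0.1971]
ee_rot: [[0.119, -0.993, -0.025], [-0.978, -0.122, 0.17], [-0.172, 0.004, -0.985]]
wrist_force: [-1.0, -1.3, -1.8]
gripper_width: 0.459
gripper_force: 30.0
```

Run:
```python
from h import *
s=sense();print(s["tcp_pos"],s["gripper_width"]*87,s["joints"].round(0))
go((.5458,.0865,.18),pose(105.25,-35))
```

```text
[0.54968735 0.03069158 0.19705712] 39.96554330078005 [ 14.  18.  -9. -11. -62.  -2.]
rot [ 0.036  0.783 -0.143] cm [-5.21 -0.3   2.64]
```

arm_command --pt "0.005 0.1 -0.018 -0.7 0 0.3 1" --pt "0.01 0.2 -0.037 -1.4 0 0.7 1" --pt "0.014 0.3 -0.055 -2 -0.1 1 1" --pt "0.018 0.4 -0.073 -2.7 -0.1 1.4 1" --pt "0.023 0.5 -0.091 -3.3 -0.2 1.7 1" --pt "0.028 0.6 -0.11 -4 -0.2 2 1" --pt "0.033 0.7 -0.128 -4.7 -0.3 2.4 1" --pt "0.036 0.783 -0.143 -5.2 -0.3 2.6 1"

```text
time_s: 6.08
tcp_pos: [0.5454, 0.0865, 0.1794]
ee_rot: [[0.217, -0.964, 0.151], [-0.789, -0.264, -0.554], [0.574, 0.001, -0.819]]
wrist_force: [-0.4, -0.6, -1.4]
gripper_width: 0.46
gripper_force: 30.0
```

arm_command --pt "0 0 0 0 0 0 1" --pt "0 0 0 0 0 0 1"

```text
time_s: 6.25
tcp_pos: [0.5451, 0.086, 0.1785]
ee_rot: [[0.217, -0.965, 0.147], [-0.792, -0.262, -0.551], [0.57, 0.003, -0.822]]
wrist_force: [-0.0, 0.0, -1.0]
gripper_width: 0.459
gripper_force: 30.0
```

Run:
```python
from h import *
s=sense();print(s["tcp_pos"],s["wrist_force"],s["joints"].round(0))
t=cam("top");d=cam("side")
a=cv2.resize(t["pixels"][220:340,220:340],(400,400),interpolation=2)
b=cv2.resize(d["pixels"][130:290,170:330],(400,400),interpolation=2)
cv2.imwrite("pics/h3.png",np.hstack([a,b])); go((.5458,.0865,.09),pose(105.25,-35))
```

```text
[0.54511523 0.08601453 0.17854838] [-0.01797357  0.01579746 -0.99121764] [ 39.  22. -30.  37. -60. -49.]
rot [ 0.002  0.006 -0.002] cm [-5.19 -0.02  7.31]
```

View pics/h3.png

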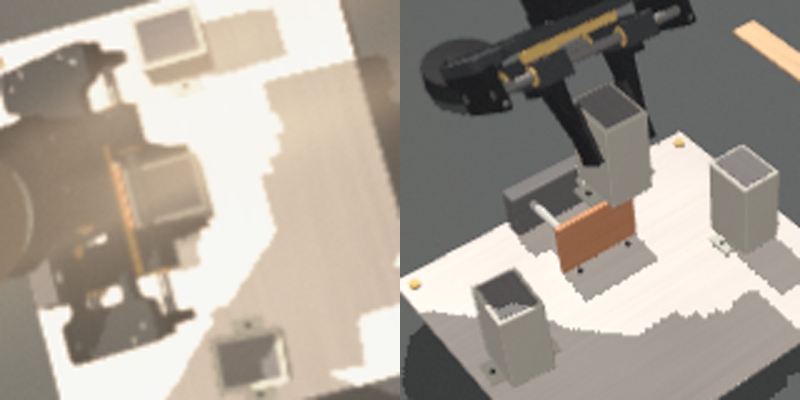

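The shield is upright in the grip, its top at side crop (612,100), clear of the plate and with the standing shields undisturbed. Lower it.

arm_command --pt "0 0.001 0 -0.6 0 0.8 1" --pt "0 0.002 0 -1.2 0 1.7 1" --pt "0 0.003 0 -2.1 0 3 1" --pt "0 0.004 0 -3.1 0 4.3 1" --pt "0 0.005 0 -4 0 5.6 1" --pt "0 0.006 0 -5 0 7 1" --pt "0 0.006 0 -5.7 0 8 1" --pt "0 0.006 0 -5.9 0 8.3 1"

```text
time_s: 7.02
tcp_pos: [0.5444, 0.0851, 0.0749]
ee_rot: [[0.216, -0.966, 0.146], [-0.789, -0.26, -0.557], [0.576, 0.005, -0.818]]
wrist_force: [0.6, -1.1, -0.7]
gripper_width: 0.46
gripper_force: 30.0
```

Run:
```python
from h import *
s=sense();print(s["tcp_pos"],s["wrist_force"],s["joints"].round(0))
go((.5458,.0865,.068),pose(105.25,-35))
```

```text
[0.54439047 0.08508879 0.07492002] [ 0.62444044 -1.0948851  -0.69759403] [ 38.  29. -37.  45. -49. -60.]
rot [ 0.006 -0.003  0.001] cm [-0.48 -0.18  0.51]
```

arm_command --pt "0.004 0 0 -0.11 -0.03 0.16 1" --pt "0.005 0 0 -0.23 -0.07 0.33 1" --pt "0.005 0 0 -0.34 -0.1 0.49 1" --pt "0.005 0 0 -0.4 -0.1 0.57 1" --pt "0.005 0 0 -0.4 -0.1 0.57 1"

```text
time_s: 7.43
tcp_pos: [0.5468, 0.0871, 0.0709]
ee_rot: [[0.214, -0.964, 0.155], [-0.79, -0.265, -0.554], [0.575, -0.004, -0.818]]
wrist_force: [-0.4, -0.2, -0.5]
gripper_width: 0.466
gripper_force: 30.0
```

arm_command --pt "0 0 0 -0.06 0 0.08 1" --pt "0 0 0 -0.11 0 0.16 1" --pt "0 0 0 -0.11 0 0.16 1"

```text
time_s: 7.68
tcp_pos: [0.5465, 0.087, 0.0686]
ee_rot: [[0.215, -0.964, 0.155], [-0.789, -0.265, -0.554], [0.575, -0.003, -0.818]]
wrist_force: [-0.1, 0.1, -1.4]
gripper_width: 0.46
gripper_force: 30.0
```

arm_command --pt "0 0 0 -0.06 0 0.08 1" --pt "0 0 0 -0.09 0 0.12 1" --pt "0 0 0 -0.09 0 0.12 1"

```text
time_s: 7.93
tcp_pos: [0.5465, 0.087, 0.067]
ee_rot: [[0.215, -0.964, 0.154], [-0.789, -0.265, -0.554], [0.575, -0.003, -0.818]]
wrist_force: [-0.6, 0.1, -1.9]
gripper_width: 0.458
gripper_force: 30.0
```

arm_command --pt "0 0 0 -0.06 0 0.08 1" --pt "0 0 0 -0.06 0 0.08 1"

```text
time_s: 8.1
tcp_pos: [0.5465, 0.087, 0.0659]
ee_rot: [[0.215, -0.964, 0.155], [-0.789, -0.265, -0.554], [0.575, -0.003, -0.818]]
wrist_force: [0.1, -1.1, -0.4]
gripper_width: 0.456
gripper_force: 30.0
```

arm_command --pt "0 0 0 -0.06 0 0.08 1" --pt "0 0 0 -0.06 0 0.08 1"

```text
time_s: 8.27
tcp_pos: [0.5465, 0.087, 0.0649]
ee_rot: [[0.215, -0.964, 0.154], [-0.789, -0.265, -0.554], [0.575, -0.003, -0.818]]
wrist_force: [0.2, -0.1, -1.2]
gripper_width: 0.461
gripper_force: 30.0
```

arm_command --pt "0 0 0 -0.06 0 0.08 1" --pt "0 0 0 -0.06 0 0.08 1"

```text
time_s: 8.43
tcp_pos: [0.5466, 0.0871, 0.0642]
ee_rot: [[0.215, -0.964, 0.155], [-0.789, -0.265, -0.554], [0.575, -0.003, -0.818]]
wrist_force: [0.3, -0.3, 0.3]
gripper_width: 0.457
gripper_force: 30.0
```

arm_command --pt "0 0 0 -0.06 0 0.08 1" --pt "0 0 0 -0.06 0 0.08 1"

```text
time_s: 8.6
tcp_pos: [0.5468, 0.0871, 0.0641]
ee_rot: [[0.215, -0.964, 0.156], [-0.788, -0.265, -0.555], [0.577, -0.004, -0.817]]
wrist_force: [-0.8, 1.0, 5.0]
gripper_width: 0.457
gripper_force: 30.0
```

arm_command --pt "0 0 0 -0.06 0 0.08 1" --pt "0 0 0 -0.06 0 0.08 1"

```text
time_s: 8.77
tcp_pos: [0.547, 0.0871, 0.064]
ee_rot: [[0.214, -0.964, 0.156], [-0.788, -0.265, -0.556], [0.578, -0.004, -0.816]]
wrist_force: [-3.2, 0.9, 9.7]
gripper_width: 0.459
gripper_force: 30.0
```

arm_command --pt "0 0 0 0.05 0 -0.07 1" --pt "0 0 0 0.05 0 -0.07 1"

```text
time_s: 8.93
tcp_pos: [0.5469, 0.0871, 0.064]
ee_rot: [[0.214, -0.964, 0.156], [-0.789, -0.265, -0.555], [0.576, -0.004, -0.817]]
wrist_force: [-1.8, 1.6, 7.2]
gripper_width: 0.458
gripper_force: 30.0
```

Run:
```python
from h import *
s=sense();print(s["tcp_pos"],s["wrist_force"])
t=cam("top");d=cam("side")
a=cv2.resize(t["pixels"][255:315,240:300],(400,400),interpolation=2)
b=cv2.resize(d["pixels"][185:265,220:300],(400,400),interpolation=2)
cv2.imwrite("pics/h4.png",np.hstack([a,b]))
```

```text
[0.54690577 0.08712077 0.06400729] [-1.81679645  1.55300724  7.15738176]
```

View pics/h4.png

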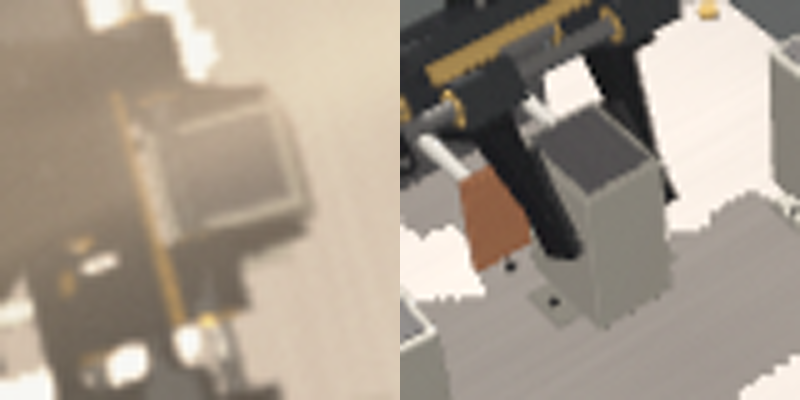

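The shield stands on its lugs. In the side view the near lug hole is at (250.6,245.4) px and the matching chassis hole at (242.2,238.4). I'll compare the two within the same view.

Run:
```python
from h import *
d=cam("side"); im=d["pixels"]
g=cv2.resize(im[185:265,220:300],(400,400),interpolation=2).min(2)
def dark(u,v,r=9):
    w=g[v-r:v+r+1,u-r:u+r+1].astype(float); k=np.clip(w.mean()-w,0,None); yy,xx=np.mgrid[-r:r+1,-r:r+1]
    return ((u+(k*xx).sum()/k.sum()+.5)/5-.5+220,(v+(k*yy).sum()/k.sum()+.5)/5-.5+185)
L,H=dark(153,302),dark(111,267); print(L,H)
l=onz(d,[L],.009)[0]; h=onz(d,[H],.006)[0]; w=np.radians(105.25)
X=np.array([np.cos(w),np.sin(w),0]);Y=np.array([-np.sin(w),np.cos(w),0])
print(l,h,"dx,dy chassis mm",(h-l)@X*1e3,(h-l)@Y*1e3)
# top edges of can from side, z=.086
q=[(220+x/5,185+y/5) for x,y in[(190,195),(262,157),(193,105),(130,150)]]
P=onz(d,q,.086);print(((P-h)@np.c_[X,Y]*1e3).round(1)); print(np.degrees(np.arctan2(*(P[1]-P[0])[[1,0]])),np.degrees(np.arctan2(*(P[2]-P[3])[[1,0]])))
s=sense();R=s["ee_rot"];print("toolyaw",np.degrees(np.arctan2(-R[0,1],R[1,1])))
print("X in tool",R.T@X,"Y",R.T@Y)
```

```text
(np.float64(250.34298900561228), np.float64(244.9528430736645)) (np.float64(241.60278998770372), np.float64(237.77644281279004))
[0.52321826 0.08481962 0.009     ] [0.51372521 0.11607506 0.006     ] dx,dy chassis mm 32.65181729135621 0.9376123288864433
[[-56.6 -11.2]
 [-57.8 -47.4]
 [-13.4 -44.2]
 [-18.8  -7.7]]
13.307457088076175 23.660519621160148
toolyaw 105.36109761294276
X in tool [-0.81715788 -0.001939   -0.57641065] Y [ 6.25462537e-04  9.99990771e-01 -4.25059357e-03]
```

arm_command --pt "0 0 0 -0.05 0.02 -0.1 1" --pt "0 0 0 -0.21 0.04 -0.21 1" --pt "0 0 0 -0.37 0.06 -0.33 1" --pt "0 0 0 -0.53 0.08 -0.44 1" --pt "0 0 0 -0.7 0.09 -0.56 1" --pt "0 0 0 -0.78 0.09 -0.61 1" --pt "0 0 0 -0.78 0.09 -0.61 1"

```text
time_s: 9.67
tcp_pos: [0.5428, 0.096, 0.0639]
ee_rot: [[0.215, -0.964, 0.154], [-0.788, -0.264, -0.556], [0.577, -0.002, -0.817]]
wrist_force: [0.2, -1.7, 7.0]
gripper_width: 0.458
gripper_force: 30.0
```

```bash
cat > st.py <<'E'
from h import *
s=sense();R=s["ee_rot"];w=np.radians(105.25)
X=np.array([np.cos(w),np.sin(w),0]);Y=np.array([-np.sin(w),np.cos(w),0])
p0=np.array([.5469,.0871,.064]); e=s["tcp_pos"]-p0; F=s["wrist_force"]
print("moved X,Y,Z mm",(e@X*1e3).round(2),(e@Y*1e3).round(2),(e[2]*1e3).round(2),"F XYZ",F@X,F@Y,F[2])
go(s["tcp_pos"],pose(105.25,-35.3))
E
python3 st.py
```

```text
moved X,Y,Z mm 9.67 1.6 -0.08 F XYZ -1.6449533019244762 0.2780819980628648 7.002254549524542
rot [-0.003  0.001 -0.   ] cm [0. 0. 0.]
```

arm_command --pt "0 0 0 -0.16 -0.03 -0.12 1" --pt "0 0 0 -0.33 -0.05 -0.24 1" --pt "0 0 0 -0.49 -0.07 -0.36 1" --pt "0 0 0 -0.65 -0.07 -0.47 1" --pt "0 0 0 -0.82 -0.07 -0.58 1" --pt "0 0 0 -0.82 -0.07 -0.58 1"

```text
time_s: 10.17
tcp_pos: [0.5405, 0.1053, 0.0639]
ee_rot: [[0.215, -0.965, 0.153], [-0.787, -0.264, -0.557], [0.578, -0.001, -0.816]]
wrist_force: [0.2, -3.2, 7.1]
gripper_width: 0.46
gripper_force: 30.0
```

```bash
python3 st.py
```

```text
moved X,Y,Z mm 19.21 1.42 -0.12 F XYZ -3.1362848858261163 0.637022781290518 7.117980492756571
rot [-0.001 -0.    -0.   ] cm [0. 0. 0.]
```

arm_command --pt "0 0 0 -0.16 -0.02 -0.12 1" --pt "0 0 0 -0.33 -0.04 -0.24 1" --pt "0 0 0 -0.49 -0.05 -0.36 1" --pt "0 0 0 -0.65 -0.05 -0.47 1" --pt "0 0 0 -0.82 -0.05 -0.58 1" --pt "0 0 0 -0.82 -0.05 -0.58 1"

```text
time_s: 10.67
tcp_pos: [0.5381, 0.114, 0.0639]
ee_rot: [[0.214, -0.965, 0.152], [-0.787, -0.262, -0.559], [0.579, -0.0, -0.815]]
wrist_force: [2.0, -7.0, 5.3]
gripper_width: 0.456
gripper_force: 30.0
```

```bash
python3 st.py
```

```text
moved X,Y,Z mm 28.29 1.44 -0.13 F XYZ -7.3130569642458685 -0.045986746021604574 5.3420581475473785
rot [ 0.    -0.001 -0.001] cm [0. 0. 0.]
```

arm_command --pt "0 0 0 -0.14 -0.02 -0.1 1" --pt "0 0 0 -0.28 -0.04 -0.2 1" --pt "0 0 0 -0.4 -0.05 -0.28 1" --pt "0 0 0 -0.4 -0.05 -0.28 1" --pt "0 0 0 -0.4 -0.05 -0.28 1"

```text
time_s: 11.08
tcp_pos: [0.537, 0.1179, 0.0639]
ee_rot: [[0.213, -0.965, 0.151], [-0.786, -0.261, -0.56], [0.58, 0.001, -0.815]]
wrist_force: [3.4, -9.4, 5.3]
gripper_width: 0.458
gripper_force: 30.0
```

```bash
python3 st.py
python3 - <<'E'
from h import *
t=cam("top");d=cam("side")
a=cv2.resize(t["pixels"][240:320,220:300],(400,400),interpolation=2)
b=cv2.resize(d["pixels"][175:255,210:290],(400,400),interpolation=2)
cv2.imwrite("pics/h5.png",np.hstack([a,b]))
E
```

```text
moved X,Y,Z mm 32.29 1.49 -0.12 F XYZ -9.958983106204183 -0.8216490591885561 5.2934903441820005
rot [ 0.002 -0.002 -0.001] cm [0. 0. 0.]
```

View pics/h5.png

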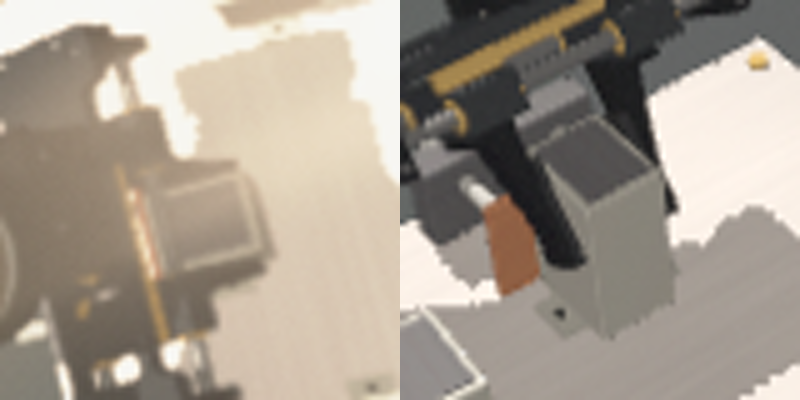

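The shield is pressed on the plate and its lug hole, at side crop (558,313), has come over the chassis hole. Measure the residual.

Run:
```python
from h import *
d=cam("side"); im=d["pixels"]
g=cv2.resize(im[175:255,210:290],(400,400),interpolation=2).min(2)
r=9;u,v=158,313
w=g[v-r:v+r+1,u-r:u+r+1].astype(float); k=np.clip(w.mean()-w,0,None); yy,xx=np.mgrid[-r:r+1,-r:r+1]
L=((u+(k*xx).sum()/k.sum()+.5)/5-.5+210,(v+(k*yy).sum()/k.sum()+.5)/5-.5+175)
l=onz(d,[L],.009)[0]; h=onz(d,[(241.603,237.776)],.006)[0]; w=np.radians(105.25)
X=np.array([np.cos(w),np.sin(w),0]);Y=np.array([-np.sin(w),np.cos(w),0])
print(L,"remaining X,Y mm",(h-l)@X*1e3,(h-l)@Y*1e3)
a=sense()["wrist_force"]; print(a@X)
```

```text
(np.float64(241.53954297605435), np.float64(237.19837842878388)) remaining X,Y mm 0.9646617921741464 -0.478151042211218
-9.793031914454081
```

arm_command --pt "0 0 0 -0.03 -0.02 -0.02 1" --pt "0 0 0 -0.07 -0.05 -0.05 1" --pt "0 0 0 -0.07 -0.05 -0.05 1" --pt "0 0 0 -0.07 -0.05 -0.05 1" --pt "0 0 0 -0.07 -0.05 -0.05 1" --pt "0 0 0 -0.07 -0.05 -0.05 1"

```text
time_s: 11.73
tcp_pos: [0.5369, 0.1181, 0.0639]
ee_rot: [[0.213, -0.966, 0.15], [-0.786, -0.26, -0.561], [0.581, 0.002, -0.814]]
wrist_force: [3.5, -11.3, 4.4]
gripper_width: 0.459
gripper_force: 30.0
```

```bash
python3 st.py && python3 -c "
from h import *
print(finish_job())"
```

```text
moved X,Y,Z mm 32.5 1.5 -0.11 F XYZ -11.86417433198016 -0.43946651730295994 4.356641172451617
rot [ 0.003 -0.003 -0.002] cm [0. 0. 0.]
the job is handed in; nothing more can be done
None
```

The job is handed in: the shield stands upright on its lugs, still gripped and pressed to the copper plate with about 10–12 N at the wrist, its near lug hole measured about 1 mm from the chassis hole before a last small nudge; the far one was hidden from the cameras.

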